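Fit a keyed gear onto the test spindle

ROBOT

A 6-joint arm with a two-finger parallel gripper is mounted at the origin on the work surface. World frame = base frame: x ahead of the robot, y to its left, z up, the work surface at z = 0. Lengths are in m, angles in rad, forces in N, time in s.
With the tool pointing down it reaches from about 0.375 to 0.9 m from the base axis. Payload 3.1 kg.
Tool frame: the origin (TCP) lies on the centre line of the jaws, within the pads' length; the fingertips stand 8 mm ahead of it and the grasp point (between the pads) lies 11 mm behind it; z points along the fingers, y is the line along which they close (so a half turn about z gives the same grasp; the last joint's range is limited). The gripper opens to 85 mm and grips with 20 to 120 N. Pads are 22 mm wide; open, the fingers measure 114 mm over their backs; the gripper's body (76 mm by 85 mm) begins 54 mm behind the grasp point. The pads swing forward as they close: fully open they stand 13 mm farther back than shut.
Start: joints at [-1.49, 0.527, 1.433, -0, 1.181, -0.178], TCP at [0.16, -0.604, 0.239] pointing down, gripper open.
Joint ranges: [-3.08, 3.08], [-0.75, 2.2], [0.22, 2.44], [-1.43, 4.57], [0, 2.65], [-2.85, 2.85]. Speed limits (rad/s): [2.79, 2.79, 3.14, 3.14, 3.14, 3.14].

INTERFACE

Orientations are given as a unit quaternion [x, y, z, w].
In Python, from station import * gives the robot as it stands.
- The arm moves only by the tool play_rows, never from a script. Its argument "rows" is a list of rows, each a list of 3 entries, a list of its own where there are three numbers: the turn, a rotation vector about the tool's x, y, z in degrees, then the shift along the tool's x, y, z in mm, then the closure, from 0 (fully open) to 1 (shut). In form: [[[ax, ay, az], [dx, dy, dz], jaw], ...]. A call has 1 to 12 rows; each row shifts and turns the commanded pose from where the row before left it, along the tool's axes as they then stand; what a row does not reach is not made up. A row lasts 1/12 s, in which the tool goes at most 41.7 mm and 7.16 degrees, less where a joint would pass 70% of its speed; a pose out of reach is approached as far as the arm can. A call with a gripper value outside its range is refused whole. The fingers move at their own pace and stop on an object; "grip_force" is the grip in N (left out, the last holds). Time passes only in rows, so rows that do not move let the fingers close. It gives the time, the measured TCP pose, the force, the opening and the grip force at its end, in the units of the state.
- sense(): the state, without advancing time (a new reading comes with each control period).
- snapshot(name): name is "scene" or "top"; returns (picture, depth): 400x640x3 uint8, red, green, blue; 400x640 float32, m along the optical axis (not along the pixel's ray), 0 where there is no reading.
- get_calibration(name): a dict with "vfov" (degrees; the focal length in pixels is half the picture's height over the tangent of half this angle, whatever the lens; pixels are square), "cx", "cy" (the principal point, pixels), "k1" (the pictures are not rectified: a ray, as slopes to the right and down, at radius r is drawn at 1 + k1 r^2 times it, then the intrinsics apply), "xyz" and "attitude" of the camera in the world. Camera axes: x right, y down, z forward; pixel columns grow to the right and rows downward; lengths in m; the calibration is good to about 2 mm. A picture is of the moment at which its call begins. get_calibration takes no time and is no camera call.
- sign_off(): hands the job in; it is judged then, once.
The state is a dict: "t": time; "q": joint angles; "qd": joint speeds; "tau": joint torques, N m; "tcp_pos": TCP position; "tool_rot": TCP orientation; "force": force on the tool from outside, world axes, zero at the start; "ft_torque": the same for the moment, N m; "finger_gap": opening from 0.0 (shut) to 1.0 (fully open); "gripper_force": force on a finger pad.
Only numpy, scipy, OpenCV 4.12 (cv2) and the standard library are available. Lean on these libraries where they do the work, as an engineer would, in place of code of your own. Each camera call takes 0.05 s, during which the arm holds its last target. There are 200 camera calls.

TASK

Take the steel gear out of the parts tray, slip it boss-up over the nose of the test stand's spindle, and turn it by feel until its keyway finds the spindle's key; then ease it all the way down until it sits flat on the stand's collar, and let go. Go gently: do not force it down on the key and do not let it drop. Leave everything else where it is.

Things in the scene. Friction and masses are not known exactly. Their poses are not given: they have to be found in the camera images.
- gear_mid (a point): Keyed steel gear, loose, boss up in one of the tray's bays, about 0.3 kg, 42 mm tall: toothed disc 56 mm across, 12 mm thick, and on it a round boss 36 mm across, 30 mm tall, to grip. Point on its axis, half-way up (21 mm above its underside); z up, x through its keyway. Boss slightly faceted: closing fingers may turn the gear up to 0.2 rad. Home: 21 mm above seat; on top of the key: 39 mm above.
- gear_keyway (a point): Mouth of the gear's keyway at the top face of the boss, 12 mm from the gear's axis, 42 mm above its underside; axes as gear_mid. The gear has a round bore 20 mm across right through, and this one slot, 7.5 mm wide, cut out to 14.5 mm from the axis, along its whole height. It has about 0.75 mm play to each side of the key.
- seat (a point): Centre of the flat collar (58 mm across) on which the gear finally sits, on the spindle's axis, 40 mm above the bench; z up, x as the stand's. A key 6 mm wide stands out from the spindle to 13 mm from the axis, from the collar up to 18 mm above it. Its direction is not measured: it is turned 0.3 to 1.9 rad (17 to 109 degrees) from this x axis towards +y.
- nose (a point): Centre of the top of the upright spindle, 50 mm above seat (90 mm above the bench); axes as seat, they do not show the key. The spindle is 18.6 mm across, its top 6 mm tapering to 8 mm, plain and round above the key, so the bore has 0.7 mm play all round. A stiff brake (about 0.8 N m) keeps it from turning in normal handling.
- stand: The fixed test stand: grey block 130 x 96 x 24 mm with the round collar in its middle, up to 40 mm; origin at the centre of its underside, x towards its small aluminium plate, z up. It carries the spindle.
- tray: Fixed clear parts tray 290 x 100 mm, rim and two dividers 12 mm high, floor 5 mm; origin at the centre of its underside, x along its length. Three bays centred at x = -95, 0 and +95 mm; the gear, the ring and the bush stand in them in any order.
- spacer_mid (a point): bystander: brass spacer ring, 44 mm outside, 20 mm tall, in one of the tray's bays; point at its centre
- bush_mid (a point): bystander: dark steel flanged bush, flange 48 mm, 26 mm tall, in one of the tray's bays; point at its centre
- driver_grip (a point): bystander: screwdriver 170 mm long lying on the bench between tray and stand; point on its handle
- bottle_mid (a point): bystander: clear bottle with a yellow cap, 64 mm wide, 190 mm tall, standing; point at its centre
- jar_mid (a point): bystander: amber glass jar, 60 mm wide, 70 mm tall; point at its centre
- gauge_mid (a point): bystander: small steel gauge block 35 x 30 x 12 mm lying on the bench; point at its centre
- spanner_grip (a point): bystander: spanner 160 mm long lying on the bench; point on its shank
Things that resemble listed ones, but are neither listed nor needed, are in the scene too. Of the things like the part that bears gear_mid, leave any that is green; of the rest the smaller one is meant. Leave any pink look-alike of the stand alone.

How it is judged:
By the outcome, as a careful person would: the job done as asked, in the order asked, and still so for the second after the job is handed in, with the robot touching nothing.
It also fails if it takes over 72 s, if anything falls off the work surface, if the arm or the gripper's body presses on something with over 40 N, if the wrist force passes 120 N, or if a joint passes its speed limit or range.

## Working session

There is one attempt and no reset: what is moved stays moved. The work goes in short steps, Python scripts to look and compute and a tool call to move; the robot and the scene stay as the last step left them, time stands still between calls to the robot, and variables do not carry over. Pictures are saved under pics/ and viewed, at most 10 in all, crops included, and the job is handed in when it is done.

Besides the shell and the picture viewer there is one more tool, called after ">>>" in YAML: its name, and indented under it one key for each argument. play_rows: Moves the arm, as the interface text tells. Its arguments: {"type":"object","properties":{"rows":{"type":"array","items":{"type":"array"}},"grip_force":{"type":"number"}},"required":["rows"]}

```bash
ls; mkdir -p pics; python3 - <<'E'
from station import *
import cv2,numpy as np
for n in("scene","top"):
    p,d=snapshot(n); np.savez(f"{n}0.npz",p=p,d=d); cv2.imwrite(f"pics/{n}0.png",p[:,:,::-1]); print(get_calibration(n))
print(sense())
E
```

```text
pics
{'vfov': 52.60814208652329, 'cx': 320.4181330639089, 'cy': 203.1653710621269, 'k1': 0.016049012322114965, 'xyz': array([ 1.16036853, -0.49191153,  0.71213886]), 'attitude': array([ 0.80254661,  0.39086917, -0.19563942, -0.40603626])}
{'vfov': 53.68456224026854, 'cx': 320.9468656798907, 'cy': 198.3199529678463, 'k1': -0.001658991213610125, 'xyz': array([0.43055535, 0.04803311, 1.19697004]), 'attitude': array([ 0.70698959, -0.70680135,  0.01802443, -0.01651347])}
{'t': 0.1, 'q': array([-1.49050953e+00,  5.28382756e-01,  1.43378876e+00, -3.84227042e-05,
        1.18139632e+00, -1.78510179e-01]), 'qd': array([-5.07844721e-04, -1.92805261e-03, -3.31705157e-03,  1.80089801e-03,
        2.54454626e-04,  1.29496291e-05]), 'tau': array([-8.96592865e-04, -4.43306780e+01, -1.78586984e+01, -1.82704903e-04,
        3.90729183e-03, -1.46055157e-05]), 'tcp_pos': array([ 0.15990902, -0.60353902,  0.23842094]), 'tool_rot': array([ 9.91638264e-01,  1.29044869e-01,  3.07384887e-05, -9.87276862e-04]), 'force': array([-0.48309224,  0.89800077,  0.3792503 ]), 'ft_torque': array([0.00358302, 0.00682579, 0.02259176]), 'gripper_force': 0.0, 'finger_gap': 1.002027595916886}
```

View pics/scene0.png

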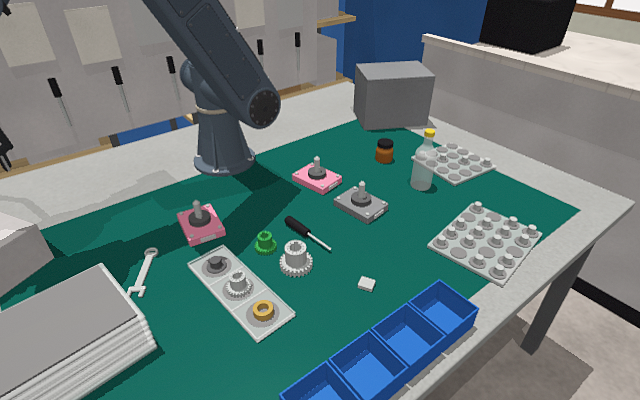

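View pics/top0.png

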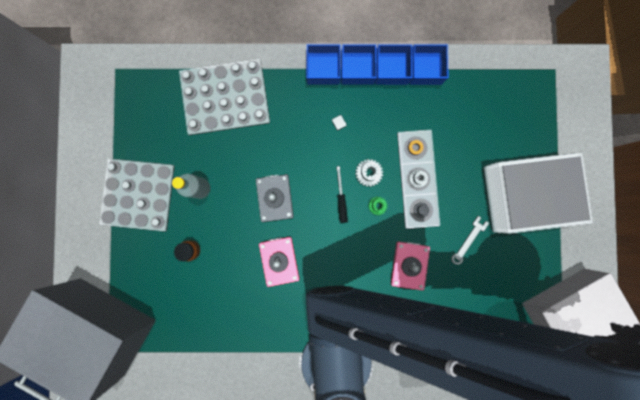

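The scene view shows the gear in the middle tray bay (scene ~(238,285), top ~(419,178)). The grey stand is at scene (361,203), top (274,198). The pink stands, the green gear and the larger loose gear at top (369,172) are look-alikes. I'll zoom in on the gear and the stand.

```bash
cat > h.py <<'E'
from station import *
import cv2,numpy as np
from scipy.spatial.transform import Rotation as R
def cam(n):
    c=get_calibration(n); c['f']=200/np.tan(np.radians(c['vfov']/2)); c['R']=R.from_quat(c['attitude']).as_matrix(); return c
def ray(c,u,v):
    x,y=(u-c['cx'])/c['f'],(v-c['cy'])/c['f']; a,b=x,y
    for _ in range(5):
        s=1+c['k1']*(a*a+b*b); a,b=x/s,y/s
    return c['R']@np.array([a,b,1.])
def onz(c,u,v,z):
    r=ray(c,u,v); return c['xyz']+r*(z-c['xyz'][2])/r[2]
def pix(c,P):
    p=c['R'].T@(np.array(P)-c['xyz']); a,b=p[:2]/p[2]; s=1+c['k1']*(a*a+b*b)
    return c['cx']+c['f']*a*s,c['cy']+c['f']*b*s
def two(ca,ua,cb,ub):
    da,db=ray(ca,*ua),ray(cb,*ub)
    s=np.linalg.lstsq(np.c_[da,-db],cb['xyz']-ca['xyz'],rcond=None)[0]
    A=ca['xyz']+da*s[0];B=cb['xyz']+db*s[1]; return (A+B)/2,np.linalg.norm(A-B)
def crop(p,u,v,w,h,k): return cv2.resize(p[v-h:v+h,u-w:u+w,::-1],None,fx=k,fy=k,interpolation=cv2.INTER_CUBIC)
E
python3 - <<'E'
from h import *
P={}
for n in("scene","top"):
    P[n]=np.mean([snapshot(n)[0].astype(float) for _ in range(4)],0).clip(0,255).astype(np.uint8)
s,t=P["scene"],P["top"]
np.savez("avg.npz",s=s,t=t)
o=np.vstack([np.hstack([crop(s,238,285,25,18,8),crop(s,361,203,25,18,8)]),np.hstack([crop(t,419,178,25,18,8),crop(t,274,198,25,18,8)])])
cv2.imwrite("pics/c1.png",o); print(o.shape)
E
```

```text
(576, 800, 3)
```

View pics/c1.png

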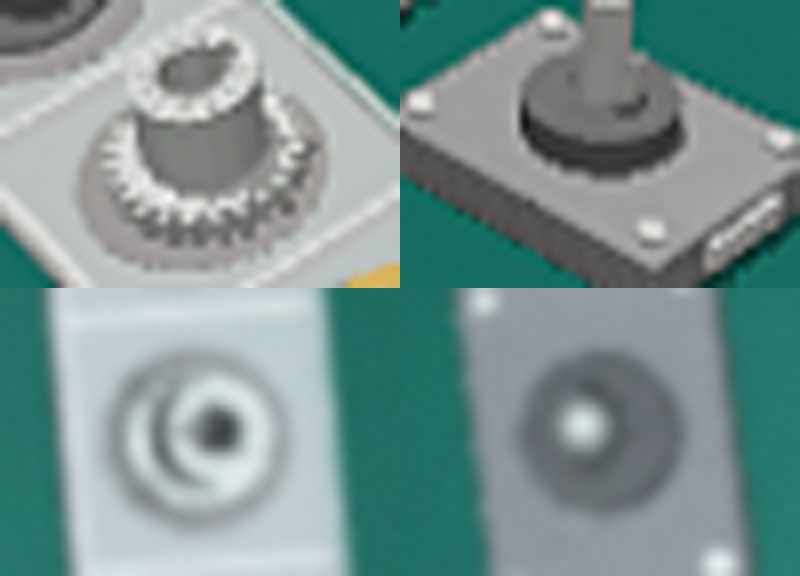

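The crops show the keyway slot at scene ≈(242,272.6) with the bore centre at ≈(237,276.4). The spindle nose is at top ≈(272,197), and a dark key-like feature shows at scene ≈(365,198). The aluminium plate is on the stand's right-hand edge, at scene (379,214). Next I'll work out positions.

```bash
python3 - <<'E'
from h import *
z=np.load("avg.npz"); s,t=z['s'],z['t']; cs,ct=cam("scene"),cam("top")
gs,gt=[cv2.cvtColor(i,cv2.COLOR_RGB2GRAY).astype(float) for i in(s,t)]
def cen(g,u,v,r,f):
    yy,xx=np.mgrid[0:400,0:640]; w=f(g)*((xx-u)**2+(yy-v)**2<r*r); return (w*xx).sum()/w.sum(),(w*yy).sum()/w.sum()
nose=cen(gt,272,197.3,4.5,lambda g:(g-150).clip(0)); bore=cen(gt,421,177.8,4.5,lambda g:(190-g).clip(0))
print("nose px",nose,"bore px",bore)
print("spindle by nose",onz(ct,*nose,.09),"collar by circle",onz(ct,274.4,198.1,.04))
print("gear by bore(top .047)",onz(ct,*bore,.047), "boss", onz(ct,421.1,178,.047))
# grey-vs-green mask of collar in top
np.set_printoptions(linewidth=250)
print(gt[187:210,262:288].astype(int))
B=onz(cs,237.1,276.4,.047);K=onz(cs,242,272.6,.047);print("scene gear",B,"keyway dir deg",np.degrees(np.arctan2(*(K-B)[1::-1])), np.linalg.norm(K-B)*1e3)
print("plate",onz(cs,379,214,.012),"key blob z .058",onz(cs,364.7,197.7,.058),"z .04",onz(cs,364.7,197.7,.04))
hs=cv2.cvtColor(t,cv2.COLOR_RGB2HSV); 
for nm,(u,v) in dict(stand=(274,198),tray=(419,178)).items():
    m=(hs[:,:,1]<70).astype(np.uint8)*255
    m[:, :u-45]=0;m[:,u+45:]=0;m[:v-60]=0;m[v+60:]=0
    n,l,st,ce=cv2.connectedComponentsWithStats(m); i=l[v+15,u-8]; c=max(cv2.findContours((l==i).astype(np.uint8),0,1)[0],key=len)
    r=cv2.minAreaRect(c); print(nm,r); zt=.024 if nm=='stand' else .012
    b=[onz(ct,*p,zt) for p in cv2.boxPoints(r)]; print(np.mean(b,0),[np.round(b[(k+1)%4]-b[k],4) for k in range(4)])
cv2.imwrite("pics/c2.png",crop(s,362,197,18,18,16))
E
```

```text
nose px (np.float64(271.33466135458167), np.float64(196.6414342629482)) bore px (np.float64(420.74386920980925), np.float64(177.35188789412223))
spindle by nose [0.48934124 0.18479839 0.09      ] collar by circle [0.48771925 0.18196795 0.04      ]
gear by bore(top .047) [ 0.54822585 -0.2460886   0.047     ] boss [ 0.546325   -0.24710706  0.047     ]
[[149 151 150 150 151 151 150 149 147 142 136 133 135 135 135 139 147 149 151 151 151 152 151 152 153 150]
 [150 148 149 151 152 147 142 136 132 124 114 110 110 111 114 123 132 141 147 149 149 149 149 152 152 148]
 [149 150 150 150 146 137 125 116 114 108 106 104 103 101 105 107 112 124 138 147 148 150 151 149 150 147]
 [149 152 150 145 138 123 110 104 103 103 102 102 104 106 105 104 106 110 123 137 147 148 151 151 150 152]
 [151 151 149 139 124 110 106 102 101  98  92  94  98 104 106 105 104 104 110 122 136 145 150 150 153 150]
 [150 151 141 128 112 104 101 103 104  94  86  83  91 100 106 107 107 106 104 111 122 139 148 151 150 149]
 [149 148 136 118 108 104 105 110 116 116 104  94  89  94  99 104 106 107 105 102 110 129 145 151 151 150]
[... 1813 characters left out ...]
46
plate [0.5573873 0.1946272 0.012    ] key blob z .058 [0.52007974 0.17039009 0.058     ] z .04 [0.50246085 0.1886147  0.04      ]
stand ((273.9652099609375, 197.23033142089844), (44.853946685791016, 32.50471878051758), 82.64761352539062)
[0.49127982 0.18513705 0.024     ] [array([ 0.0125, -0.0959,  0.    ]), array([-0.1324, -0.0176,  0.    ]), array([-0.0123,  0.0954,  0.    ]), array([0.1323, 0.0181, 0.    ])]
tray ((418.1883239746094, 178.84117126464844), (97.48956298828125, 35.20806121826172), 85.39990234375)
[ 0.54818897 -0.24724901  0.012     ] [array([ 0.0087, -0.1065,  0.    ]), array([-0.2938, -0.0195,  0.    ]), array([-0.0084,  0.1052,  0.    ]), array([0.2935, 0.0207, 0.    ])]
```

View pics/c2.png

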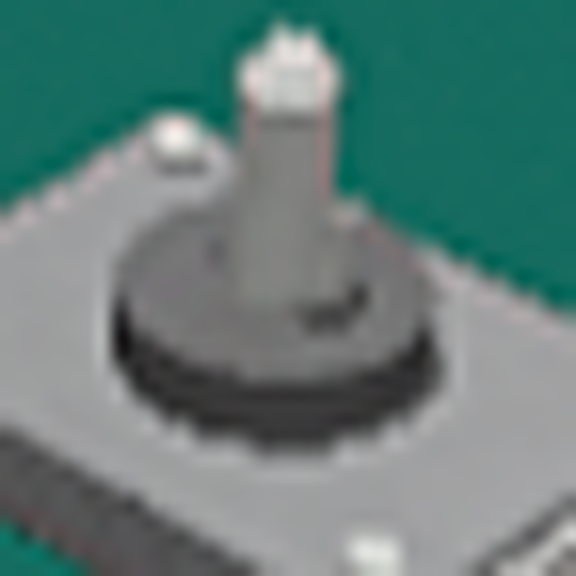

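The dark spot beside the spindle base, around scene (363–367,197–199), doesn't give a clear key direction, so I'll find the key by feel. I have the gear at about (0.548,-0.247), with its keyway near 104° in world, and the spindle at about (0.490,0.185). Moving now.

>>> play_rows:
  rows:
    - [[0,0,0],[32,-17,0],0]
    - [[0,0,0],[32,-17,0],0]
    - [[0,0,0],[32,-17,0],0]
    - [[0,0,0],[32,-17,0],0]
    - [[0,0,0],[32,-17,0],0]
    - [[0,0,0],[32,-17,0],0]
    - [[0,0,0],[32,-17,0],0]
    - [[0,0,0],[32,-17,0],0]
    - [[0,0,0],[32,-17,0],0]
    - [[0,0,0],[32,-17,0],0]
    - [[0,0,0],[32,-17,0],0]
    - [[0,0,0],[32,-17,0],0]
  grip_force: 40

```text
t: 1.5
tcp_pos: [0.4802, -0.3073, 0.2396]
tool_rot: [0.992, 0.129, 0.0, 0.0]
force: [0.3, -1.1, 0.3]
finger_gap: 0.997
gripper_force: 0.0
```

>>> play_rows:
  rows:
    - [[0,0,0],[27,-14,0],0]
    - [[0,0,0],[27,-14,0],0]
    - [[0,0,0],[28,-14,0],0]
    - [[0,0,-7],[0,0,10],0]
    - [[0,0,-7],[0,0,10],0]
    - [[0,0,-7],[0,0,10],0]
    - [[0,0,-7],[0,0,10],0]
    - [[0,0,-7],[0,0,10],0]
    - [[0,0,-7],[0,0,10],0]
    - [[0,0,-7],[0,0,10],0]
    - [[0,0,-7],[0,0,10],0]
    - [[0,0,-7],[0,0,10],0]

```text
t: 2.5
tcp_pos: [0.5476, -0.2471, 0.1489]
tool_rot: [0.776, 0.631, 0.0, 0.0]
force: [0.4, -0.0, 0.5]
finger_gap: 0.997
gripper_force: 0.0
```

>>> play_rows:
  rows:
    - [[0,0,-7],[0,0,0],0]
    - [[0,0,-7],[0,0,0],0]
    - [[0,0,0],[0,0,0],0]
    - [[0,0,0],[0,0,0],0]

```text
t: 2.83
tcp_pos: [0.5476, -0.2472, 0.1494]
tool_rot: [0.697, 0.717, 0.0, 0.0]
force: [-0.2, -0.1, -0.3]
finger_gap: 0.997
gripper_force: 0.0
```

```bash
cat >> h.py <<'E'
def yaw(s): x=R.from_quat(s['tool_rot']).as_matrix()[:,0]; return np.degrees(np.arctan2(x[1],x[0]))
def go(tx,ty,tz,s=None):
    s=s or sense(); return R.from_quat(s['tool_rot']).inv().apply(np.array([tx,ty,tz])-s['tcp_pos'])*1e3
def st():
    s=sense(); print("t",round(s['t'],2),"tcp",s['tcp_pos'].round(4),"yaw",yaw(s).round(2),"tilt",R.from_quat(s['tool_rot']).as_matrix()[:,2].round(4),"F",s['force'].round(1),"M",s['ft_torque'].round(2),"gap",round(s['finger_gap'],3),"gf",round(s['gripper_force'],1),"q",s['q'].round(2)); return s
E
python3 - <<'E'
from h import *
s=st(); print(go(.5475,-.2468,.028,s))
cs,ct=cam("scene"),cam("top"); print("nose scene",onz(cs,362.1,182.4,.09),two(cs,(362.1,182.4),ct,(271.6,196.8)))
p=snapshot("scene")[0]; cv2.imwrite("pics/c3.png",crop(p,240,265,50,50,6)); 
E
```

```text
t 2.83 tcp [ 0.5476 -0.2472  0.1494] yaw 91.65 tilt [ 2.e-04 -1.e-04 -1.e+00] F [-0.2 -0.1 -0.3] M [-0.02  0.01 -0.04] gap 0.997 gf 0.0 q [-0.61  0.61  1.58 -0.    0.96 -0.64]
[ 3.96559786e-01 -1.16464988e-01  1.21364689e+02]
nose scene [0.49343388 0.18252054 0.09      ] (array([0.4896369 , 0.1851163 , 0.08687795]), np.float64(0.0017696896919988428))
```

View pics/c3.png

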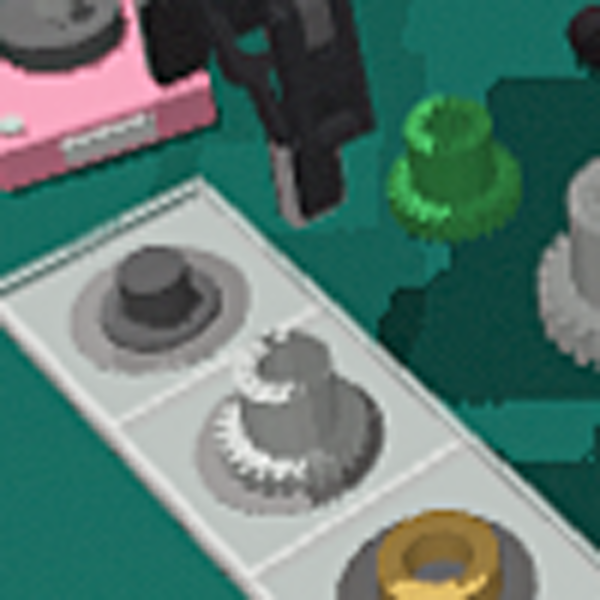

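The view shows the gear at crop (285,420), that is scene (237,285), undisturbed. The jaws are open above it and clear of the neighbouring parts. Descending to grasp.

>>> play_rows:
  rows:
    - [[0,0,0],[0,0,20],0]
    - [[0,0,0],[0,0,20],0]
    - [[0,0,0],[0,0,20],0]
    - [[0,0,0],[0,0,20],0]
    - [[0,0,0],[0,0,15],0]
    - [[0,0,0],[0,0,12],0]
    - [[0,0,0],[0,0,8],0]
    - [[0,0,0],[0,0,6],0]
    - [[0,0,0],[0,0,0],0]

```text
t: 3.63
tcp_pos: [0.5472, -0.2469, 0.0275]
tool_rot: [0.696, 0.718, -0.0, -0.001]
force: [-0.5, -0.7, -0.9]
finger_gap: 0.995
gripper_force: 0.0
```

>>> play_rows:
  rows:
    - [[0,0,0],[0,0,0],0.4]
    - [[0,0,0],[0,0,0],0.45]
    - [[0,0,0],[0,0,0],0.5]
    - [[0,0,0],[0,0,0],0.55]
    - [[0,0,0],[0,0,0],0.6]
    - [[0,0,0],[0,0,0],0.65]
    - [[0,0,0],[0,0,0],0.7]
    - [[0,0,0],[0,0,0],0.8]
    - [[0,0,0],[0,0,0],1]
    - [[0,0,0],[0,0,0],1]
    - [[0,0,0],[0,0,0],1]
    - [[0,0,0],[0,0,0],1]
  grip_force: 40

```text
t: 4.63
tcp_pos: [0.548, -0.2474, 0.0293]
tool_rot: [0.696, 0.718, 0.0, 0.001]
force: [-0.8, 0.9, 5.7]
finger_gap: 0.411
gripper_force: 40.0
```

```bash
python3 -c "
from h import *
st()"
```

```text
t 4.63 tcp [ 0.548  -0.2474  0.0293] yaw 91.82 tilt [ 1.4e-03 -8.0e-04 -1.0e+00] F [-0.8  0.9  5.7] M [ 0.11  0.07 -0.01] gap 0.411 gf 40.0 q [-0.61  0.79  1.63  0.    0.72 -0.64]
```

>>> play_rows:
  rows:
    - [[0,0,0],[0,0,-4],1]
    - [[0,0,0],[0,0,-8],1]
    - [[0,0,0],[0,0,-15],1]
    - [[0,0,0],[0,0,-20],1]
    - [[0,0,0],[0,0,-20],1]
    - [[0,0,0],[0,0,-20],1]
    - [[0,0,0],[0,0,-20],1]
    - [[0,0,0],[0,0,-15],1]
    - [[0,0,0],[0,0,-8],1]
    - [[0,0,0],[0,0,-4],1]
    - [[0,0,0],[0,0,0],1]
    - [[0,0,0],[0,0,0],1]

```text
t: 5.63
tcp_pos: [0.5469, -0.2467, 0.1615]
tool_rot: [0.696, 0.718, -0.0, -0.001]
force: [-0.2, -0.6, -3.4]
finger_gap: 0.413
gripper_force: 40.4
```

```bash
python3 - <<'E'
from h import *
s=st(); print(go(.490,.185,.163,s))
cs=cam("scene"); c=[s['tcp_pos'][0],s['tcp_pos'][1],s['tcp_pos'][2]]
u,v=map(int,pix(cs,c)); print(u,v)
p=np.mean([snapshot("scene")[0].astype(float) for _ in range(3)],0).astype(np.uint8); print([pix(cs,np.add(c,[0,0,d])) for d in(-.0243,.0177)],u,v)
cv2.imwrite("pics/c4.png",crop(p,u,v,25,25,12))
E
```

```text
t 5.63 tcp [ 0.5469 -0.2467  0.1615] yaw 91.83 tilt [-0.0014  0.001  -1.    ] F [-0.2 -0.6 -3.4] M [-0.05 -0.01 -0.06] gap 0.413 gf 40.4 q [-0.61  0.59  1.57  0.    0.98 -0.64]
[433.26248425 -43.10075099  -0.94541707]
229 235
[(np.float64(230.8677445365115), np.float64(243.9696349560834)), (np.float64(228.23929811536183), np.float64(228.63177684390408))] 229 235
```

View pics/c4.png

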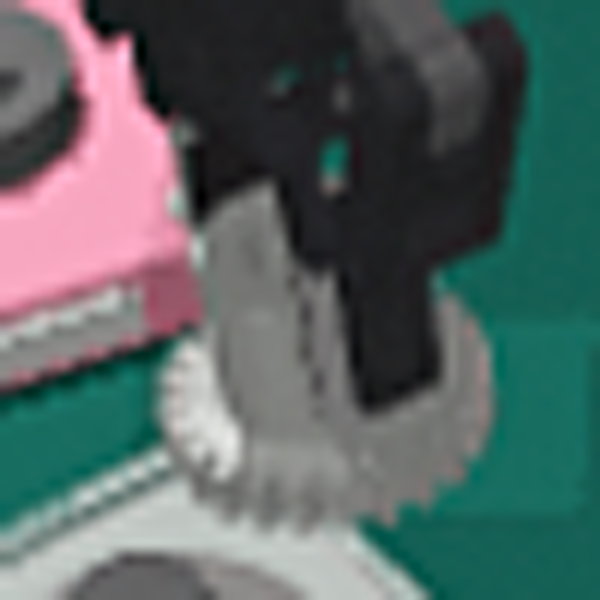

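The gear is held level and centred. Its disc outline is at crop (326,375), against a predicted (318,380). Carrying it over to the spindle and pre-turning it.

>>> play_rows:
  rows:
    - [[0,0,0],[15,-1.5,0],1]
    - [[0,0,0],[30,-3,0],1]
    - [[0,0,0],[38,-3.5,0],1]
    - [[0,0,0],[40,-4,0],1]
    - [[0,0,0],[40,-4,0],1]
    - [[0,0,0],[40,-4,0],1]
    - [[0,0,0],[40,-4,0],1]
    - [[0,0,0],[40,-4,0],1]
    - [[0,0,0],[40,-4,0],1]
    - [[0,0,0],[40,-4,0],1]
    - [[0,0,0],[40,-4,0],1]
    - [[0,0,0],[20,-2,0],1]

```text
t: 6.78
tcp_pos: [0.4896, 0.1788, 0.1619]
tool_rot: [0.695, 0.719, -0.0, -0.001]
force: [0.8, -0.7, -2.4]
finger_gap: 0.407
gripper_force: 40.4
```

>>> play_rows:
  rows:
    - [[0,0,0],[10,-3,0],1]
    - [[0,0,-6],[0,0,0],1]
    - [[0,0,-7],[0,0,0],1]
    - [[0,0,-7],[0,0,0],1]
    - [[0,0,-6],[0,0,0],1]
    - [[0,0,0],[0,0,0],1]
    - [[0,0,0],[0,0,0],1]
    - [[0,0,0],[0,0,0],1]

```text
t: 7.45
tcp_pos: [0.4884, 0.184, 0.1621]
tool_rot: [0.517, 0.856, -0.0, -0.0]
force: [-0.2, -0.2, -2.5]
finger_gap: 0.412
gripper_force: 40.4
```

```bash
python3 - <<'E'
from h import *
s=st(); print(go(.490,.185,.122,s))
cs=cam("scene"); c=s['tcp_pos']
u,v=map(int,pix(cs,c)); print(u,v)
p=np.mean([snapshot("scene")[0].astype(float) for _ in range(3)],0).astype(np.uint8); np.save("s5.npy",p); print([pix(cs,np.add(c,[0,0,d])) for d in(-.0243,.0177)],u,v)
cv2.imwrite("pics/c5.png",crop(p,u,v+12,28,28,12)); st()
E
```

```text
t 7.45 tcp [0.4884 0.184  0.1621] yaw 117.67 tilt [-6.e-04 -1.e-04 -1.e+00] F [-0.2 -0.2 -2.5] M [-0.03 -0.03  0.1 ] gap 0.412 gf 40.4 q [ 0.15  0.5   1.77 -0.    0.87 -0.34]
[ 0.17188067  1.87779423 40.13701258]
362 158
[(np.float64(362.37938123599946), np.float64(166.74943696342896)), (np.float64(363.4093729788166), np.float64(153.20573003697552))] 362 158
t 7.6 tcp [0.4886 0.1841 0.1622] yaw 117.75 tilt [-2.e-04 -0.e+00 -1.e+00] F [ 0.5  0.9 -2.6] M [-0.   -0.02  0.05] gap 0.407 gf 40.4 q [ 0.15  0.5   1.77 -0.    0.87 -0.34]
```

View pics/c5.png

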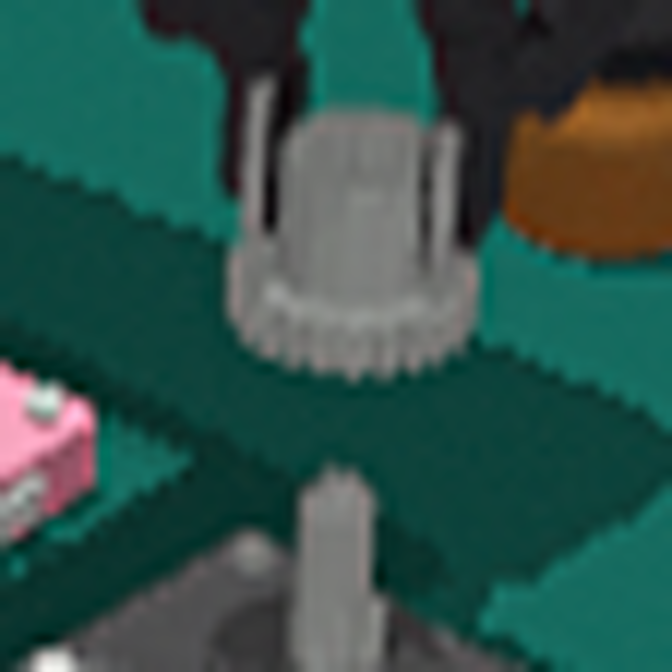

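The gear hangs right above the nose: its axis projects to crop x≈341 at nose level, against a nose at ≈338. The key's light edge shows on the spindle's right side at crop (380,600), which is roughly world +45°. Lowering onto the nose.

>>> play_rows:
  rows:
    - [[0,0,0],[0,0,12],1]
    - [[0,0,0],[0,0,12],1]
    - [[0,0,0],[0,0,10],1]
    - [[0,0,0],[0,0,6],1]
    - [[0,0,0],[0,0,3],1]
    - [[0,0,0],[0,0,2],1]
    - [[0,0,0],[0,0,2],1]
    - [[0,0,0],[0,0,2],1]
    - [[0,0,0],[0,0,1],1]
    - [[0,0,0],[0,0,0],1]

```text
t: 8.43
tcp_pos: [0.4888, 0.1843, 0.1124]
tool_rot: [0.516, 0.856, 0.0, 0.0]
force: [0.3, -0.4, -2.1]
finger_gap: 0.41
gripper_force: 40.4
```

```bash
python3 -c "
from h import *
st()"
```

```text
t 8.43 tcp [0.4888 0.1843 0.1124] yaw 117.82 tilt [ 2.e-04  0.e+00 -1.e+00] F [ 0.3 -0.4 -2.1] M [-0.07 -0.03  0.01] gap 0.41 gf 40.4 q [ 0.15  0.59  1.8  -0.    0.76 -0.34]
```

>>> play_rows:
  rows:
    - [[0,0,0],[0,0,1],1]
    - [[0,0,0],[0,0,1],1]
    - [[0,0,0],[0,0,1],1]
    - [[0,0,0],[0,0,1],1]
    - [[0,0,0],[0,0,1],1]
    - [[0,0,0],[0,0,1],1]
    - [[0,0,0],[0,0,0],1]

```text
t: 9.02
tcp_pos: [0.4886, 0.1842, 0.1061]
tool_rot: [0.516, 0.856, -0.0, -0.0]
force: [-0.6, -1.2, -3.0]
finger_gap: 0.412
gripper_force: 40.4
```

```bash
python3 -c "
from h import *
st()"
```

```text
t 9.02 tcp [0.4886 0.1842 0.1061] yaw 117.83 tilt [-4.e-04 -0.e+00 -1.e+00] F [-0.6 -1.2 -3. ] M [-0.02  0.02 -0.  ] gap 0.412 gf 40.4 q [ 0.15  0.6   1.8   0.    0.74 -0.34]
```

>>> play_rows:
  rows:
    - [[0,0,0],[0,0,1.5],1]
    - [[0,0,0],[0,0,1.5],1]
    - [[0,0,0],[0,0,1.5],1]
    - [[0,0,0],[0,0,1.5],1]
    - [[0,0,0],[0,0,0],1]

```text
t: 9.43
tcp_pos: [0.4885, 0.1842, 0.1]
tool_rot: [0.516, 0.856, -0.0, -0.0]
force: [0.0, -0.2, -2.5]
finger_gap: 0.41
gripper_force: 40.4
```

```bash
python3 -c "
from h import *
st()"
```

```text
t 9.43 tcp [0.4885 0.1842 0.1   ] yaw 117.82 tilt [-6.e-04 -1.e-04 -1.e+00] F [ 0.  -0.2 -2.5] M [0.01 0.03 0.01] gap 0.41 gf 40.4 q [ 0.15  0.61  1.81  0.    0.73 -0.34]
```

>>> play_rows:
  rows:
    - [[0,0,0],[0,0,1.5],1]
    - [[0,0,0],[0,0,1.5],1]
    - [[0,0,0],[0,0,1.5],1]
    - [[0,0,0],[0,0,1.5],1]
    - [[0,0,0],[0,0,1.5],1]
    - [[0,0,0],[0,0,1.5],1]
    - [[0,0,0],[0,0,1.5],1]
    - [[0,0,0],[0,0,1.5],1]
    - [[0,0,0],[0,0,1],1]
    - [[0,0,0],[0,0,1],1]
    - [[0,0,0],[0,0,1],1]
    - [[0,0,0],[0,0,0],1]

```text
t: 10.43
tcp_pos: [0.4886, 0.1842, 0.0851]
tool_rot: [0.516, 0.856, -0.0, -0.0]
force: [0.1, -0.5, -2.5]
finger_gap: 0.412
gripper_force: 40.4
```

```bash
python3 -c "
from h import *
st()"
```

```text
t 10.43 tcp [0.4886 0.1842 0.0851] yaw 117.83 tilt [-3.e-04 -0.e+00 -1.e+00] F [ 0.1 -0.5 -2.5] M [0.05 0.06 0.03] gap 0.412 gf 40.4 q [ 0.15  0.63  1.82  0.    0.69 -0.34]
```

>>> play_rows:
  rows:
    - [[0,0,0],[0,0,0.7],1]
    - [[0,0,0],[0,0,0.7],1]
    - [[0,0,0],[0,0,0.7],1]
    - [[0,0,0],[0,0,0.5],1]
    - [[0,0,0],[0,0,0],1]

```text
t: 10.85
tcp_pos: [0.4889, 0.1842, 0.0839]
tool_rot: [0.516, 0.856, 0.0, 0.0]
force: [-2.2, -1.3, 6.5]
finger_gap: 0.413
gripper_force: 41.4
```

```bash
python3 -c "
from h import *
st()"
```

```text
t 10.85 tcp [0.4889 0.1842 0.0839] yaw 117.84 tilt [ 9.e-04  0.e+00 -1.e+00] F [-2.2 -1.3  6.5] M [-0.07  0.31 -0.03] gap 0.413 gf 41.4 q [ 0.15  0.64  1.82 -0.    0.69 -0.34]
```

It touches the top of the key at TCP z 0.084 with about 9 N. Now the gentle sweep.

>>> play_rows:
  rows:
    - [[0,0,2],[0,0,-0.3],1]
    - [[0,0,2],[0,0,0],1]
    - [[0,0,2],[0,0,0],1]
    - [[0,0,2],[0,0,0],1]
    - [[0,0,2],[0,0,0],1]
    - [[0,0,2],[0,0,0],1]
    - [[0,0,2],[0,0,0],1]
    - [[0,0,2],[0,0,0],1]
    - [[0,0,2],[0,0,0],1]
    - [[0,0,0],[0,0,0],1]

```text
t: 11.68
tcp_pos: [0.4891, 0.1849, 0.0839]
tool_rot: [0.644, 0.765, 0.001, 0.0]
force: [-1.3, 1.8, 5.5]
finger_gap: 0.41
gripper_force: 41.1
```

```bash
python3 -c "
from h import *
st()"
```

```text
t 11.68 tcp [0.4891 0.1849 0.0839] yaw 99.78 tilt [ 0.0015  0.0011 -1.    ] F [-1.3  1.8  5.5] M [0.48 0.22 0.01] gap 0.41 gf 41.1 q [ 0.15  0.64  1.82  0.    0.69 -0.02]
```

>>> play_rows:
  rows:
    - [[0,0,2],[0,0,0],1]
    - [[0,0,2],[0,0,0],1]
    - [[0,0,2],[0,0,0],1]
    - [[0,0,2],[0,0,0],1]
    - [[0,0,2],[0,0,0],1]
    - [[0,0,2],[0,0,0],1]
    - [[0,0,2],[0,0,0],1]
    - [[0,0,2],[0,0,0],1]
    - [[0,0,2],[0,0,0],1]
    - [[0,0,0],[0,0,0],1]

```text
t: 12.52
tcp_pos: [0.4892, 0.1849, 0.0838]
tool_rot: [0.756, 0.655, 0.001, 0.0]
force: [-1.0, 2.4, 4.8]
finger_gap: 0.41
gripper_force: 41.1
```

```bash
python3 -c "
from h import *
st()"
```

```text
t 12.52 tcp [0.4892 0.1849 0.0838] yaw 81.8 tilt [ 0.0017  0.0011 -1.    ] F [-1.   2.4  4.8] M [0.52 0.12 0.07] gap 0.41 gf 41.1 q [0.15 0.64 1.82 0.   0.69 0.29]
```

>>> play_rows:
  rows:
    - [[0,0,2],[0,0,0],1]
    - [[0,0,2],[0,0,0],1]
    - [[0,0,2],[0,0,0],1]
    - [[0,0,2],[0,0,0],1]
    - [[0,0,2],[0,0,0],1]
    - [[0,0,2],[0,0,0],1]
    - [[0,0,2],[0,0,0],1]
    - [[0,0,2],[0,0,0],1]
    - [[0,0,0],[0,0,0],1]

```text
t: 13.27
tcp_pos: [0.4893, 0.1848, 0.0837]
tool_rot: [0.839, 0.543, 0.001, 0.0]
force: [-0.7, 2.8, 5.4]
finger_gap: 0.409
gripper_force: 41.1
```

```bash
python3 -c "
from h import *
st()"
```

```text
t 13.27 tcp [0.4893 0.1848 0.0837] yaw 65.83 tilt [ 1.9e-03  9.0e-04 -1.0e+00] F [-0.7  2.8  5.4] M [0.58 0.08 0.03] gap 0.409 gf 41.1 q [0.15 0.64 1.82 0.   0.69 0.57]
```

>>> play_rows:
  rows:
    - [[0,0,2],[0,0,0],1]
    - [[0,0,2],[0,0,0],1]
    - [[0,0,2],[0,0,0],1]
    - [[0,0,2],[0,0,0],1]
    - [[0,0,2],[0,0,0],1]
    - [[0,0,2],[0,0,0],1]
    - [[0,0,0],[0,0,0],1]

```text
t: 13.85
tcp_pos: [0.4893, 0.1847, 0.0836]
tool_rot: [0.892, 0.453, 0.001, -0.0]
force: [-1.0, 2.4, 4.5]
finger_gap: 0.41
gripper_force: 41.1
```

```bash
python3 -c "
from h import *
st()"
```

```text
t 13.85 tcp [0.4893 0.1847 0.0836] yaw 53.84 tilt [ 1.6e-03  9.0e-04 -1.0e+00] F [-1.   2.4  4.5] M [0.55 0.11 0.04] gap 0.41 gf 41.1 q [0.15 0.64 1.82 0.   0.69 0.78]
```

>>> play_rows:
  rows:
    - [[0,0,2],[0,0,0.3],1]
    - [[0,0,2],[0,0,0],1]
    - [[0,0,2],[0,0,0],1]
    - [[0,0,2],[0,0,0],1]
    - [[0,0,2],[0,0,0],1]
    - [[0,0,2],[0,0,0],1]
    - [[0,0,0],[0,0,0],1]

```text
t: 14.43
tcp_pos: [0.4894, 0.1847, 0.0834]
tool_rot: [0.934, 0.357, 0.001, -0.0]
force: [-0.8, 2.4, 5.4]
finger_gap: 0.411
gripper_force: 41.1
```

```bash
python3 -c "
from h import *
st()"
```

```text
t 14.43 tcp [0.4894 0.1847 0.0834] yaw 41.85 tilt [ 1.9e-03  8.0e-04 -1.0e+00] F [-0.8  2.4  5.4] M [0.51 0.1  0.06] gap 0.411 gf 41.1 q [0.15 0.64 1.82 0.   0.69 0.99]
```

>>> play_rows:
  rows:
    - [[0,0,2],[0,0,0],1]
    - [[0,0,2],[0,0,0],1]
    - [[0,0,2],[0,0,0],1]
    - [[0,0,2],[0,0,0],1]
    - [[0,0,2],[0,0,0],1]
    - [[0,0,2],[0,0,0],1]
    - [[0,0,0],[0,0,0],1]

```text
t: 15.02
tcp_pos: [0.489, 0.1838, 0.0825]
tool_rot: [0.966, 0.258, 0.0, 0.0]
force: [0.2, -0.9, -1.8]
finger_gap: 0.41
gripper_force: 40.5
```

```bash
python3 -c "
from h import *
st()"
```

```text
t 15.02 tcp [0.489  0.1838 0.0825] yaw 29.91 tilt [ 4.e-04 -9.e-04 -1.e+00] F [ 0.2 -0.9 -1.8] M [-0.24 -0.19 -0.02] gap 0.41 gf 40.5 q [ 0.15  0.64  1.82 -0.    0.69  1.2 ]
```

It dropped: z is 0.0825 and the contact force is gone. Easing down a little to confirm.

>>> play_rows:
  rows:
    - [[0,0,0],[0,0,0.7],1]
    - [[0,0,0],[0,0,0.7],1]
    - [[0,0,0],[0,0,0.6],1]
    - [[0,0,0],[0,0,0],1]

```text
t: 15.35
tcp_pos: [0.4891, 0.1839, 0.0805]
tool_rot: [0.966, 0.258, 0.0, 0.0]
force: [2.4, -1.9, -2.7]
finger_gap: 0.412
gripper_force: 40.4
```

```bash
python3 -c "
from h import *
st()"
```

```text
t 15.35 tcp [0.4891 0.1839 0.0805] yaw 29.87 tilt [ 6.e-04 -4.e-04 -1.e+00] F [ 2.4 -1.9 -2.7] M [-0.47 -0.29 -0.03] gap 0.412 gf 40.4 q [ 0.15  0.64  1.82 -0.    0.68  1.2 ]
```

>>> play_rows:
  rows:
    - [[0,0,0],[0,0,1],1]
    - [[0,0,0],[0,0,1],1]
    - [[0,0,0],[0,0,1],1]
    - [[0,0,0],[0,0,1],1]
    - [[0,0,0],[0,0,1],1]
    - [[0,0,0],[0,0,0],1]

```text
t: 15.85
tcp_pos: [0.4894, 0.1841, 0.0757]
tool_rot: [0.966, 0.257, 0.001, 0.0]
force: [2.1, -4.0, -0.7]
finger_gap: 0.409
gripper_force: 40.6
```

```bash
python3 -c "
from h import *
st()"
```

```text
t 15.85 tcp [0.4894 0.1841 0.0757] yaw 29.83 tilt [ 1.3e-03 -1.0e-04 -1.0e+00] F [ 2.1 -4.  -0.7] M [-0.73 -0.54 -0.01] gap 0.409 gf 40.6 q [ 0.15  0.65  1.82 -0.    0.67  1.2 ]
```

A side load of about 4.5 N is building, so I'll relax it with a small shift along it while easing down.

>>> play_rows:
  rows:
    - [[0,0,0],[0,0.6,0],1]
    - [[0,0,0],[0,0,1],1]
    - [[0,0,0],[0,0,1],1]
    - [[0,0,0],[0,0,1],1]
    - [[0,0,0],[0,0,1],1]
    - [[0,0,0],[0,0,0],1]

```text
t: 16.35
tcp_pos: [0.489, 0.1838, 0.0715]
tool_rot: [0.966, 0.257, 0.0, -0.0]
force: [2.2, -2.6, -1.2]
finger_gap: 0.407
gripper_force: 40.6
```

```bash
python3 -c "
from h import *
st()"
```

```text
t 16.35 tcp [0.489  0.1838 0.0715] yaw 29.83 tilt [ 0.  0. -1.] F [ 2.2 -2.6 -1.2] M [-0.48 -0.46 -0.06] gap 0.407 gf 40.6 q [0.15 0.66 1.82 0.   0.66 1.2 ]
```

>>> play_rows:
  rows:
    - [[0,0,0],[0,0.4,0.5],1]
    - [[0,0,0],[0,0,0.8],1]
    - [[0,0,0],[0,0,0.8],1]
    - [[0,0,0],[0,0,0.8],1]
    - [[0,0,0],[0,0,0.8],1]
    - [[0,0,0],[0,0,0.8],1]
    - [[0,0,0],[0,0,0],1]

```text
t: 16.93
tcp_pos: [0.4891, 0.1836, 0.067]
tool_rot: [0.966, 0.257, -0.0, -0.0]
force: [1.9, 0.1, -1.8]
finger_gap: 0.409
gripper_force: 40.5
```

```bash
python3 -c "
from h import *
st()"
```

```text
t 16.93 tcp [0.4891 0.1836 0.067 ] yaw 29.82 tilt [-3.e-04  3.e-04 -1.e+00] F [ 1.9  0.1 -1.8] M [ 0.04 -0.32 -0.02] gap 0.409 gf 40.5 q [0.14 0.67 1.82 0.   0.65 1.19]
```

>>> play_rows:
  rows:
    - [[0,0,0],[0,0,0.5],1]
    - [[0,0,0],[0,0,0.5],1]
    - [[0,0,0],[0,0,0.5],1]
    - [[0,0,0],[0,0,0.4],1]
    - [[0,0,0],[0,0,0],1]

```text
t: 17.35
tcp_pos: [0.4891, 0.1836, 0.0663]
tool_rot: [0.966, 0.257, 0.0, -0.0]
force: [-0.2, 0.3, 7.6]
finger_gap: 0.41
gripper_force: 41.4
```

```bash
python3 -c "
from h import *
st()"
```

```text
t 17.35 tcp [0.4891 0.1836 0.0663] yaw 29.83 tilt [ 4.e-04  3.e-04 -1.e+00] F [-0.2  0.3  7.6] M [ 0.05 -0.06 -0.08] gap 0.41 gf 41.4 q [0.14 0.67 1.82 0.   0.65 1.19]
```

Seated: 17.6 mm below the key-top contact, with a pure axial reaction of about 10 N. Easing off the load, letting go, then rising straight up.

>>> play_rows:
  rows:
    - [[0,0,0],[0,0,-0.6],1]
    - [[0,0,0],[0,0,0],1]
    - [[0,0,0],[0,0,0],0.56]
    - [[0,0,0],[0,0,0],0.52]
    - [[0,0,0],[0,0,0],0.48]
    - [[0,0,0],[0,0,0],0.4]
    - [[0,0,0],[0,0,0],0.3]
    - [[0,0,0],[0,0,0],0.2]
    - [[0,0,0],[0,0,0],0.1]
    - [[0,0,0],[0,0,0],0.1]
    - [[0,0,0],[0,0,0],0.1]
    - [[0,0,0],[0,0,0],0.1]
  grip_force: 20

```text
t: 18.35
tcp_pos: [0.4892, 0.1834, 0.0659]
tool_rot: [0.966, 0.257, 0.0, 0.0]
force: [0.2, 0.4, -0.4]
finger_gap: 0.899
gripper_force: 0.0
```

```bash
python3 -c "
from h import *
st()"
```

```text
t 18.35 tcp [0.4892 0.1834 0.0659] yaw 29.83 tilt [ 0. -0. -1.] F [ 0.2  0.4 -0.4] M [-0.03 -0.03 -0.02] gap 0.899 gf 0.0 q [ 0.14  0.67  1.82 -0.    0.65  1.19]
```

>>> play_rows:
  rows:
    - [[0,0,0],[0,0,-5],0.1]
    - [[0,0,0],[0,0,-12],0.1]
    - [[0,0,0],[0,0,-20],0.1]
    - [[0,0,0],[0,0,-20],0.1]
    - [[0,0,0],[0,0,-20],0.1]
    - [[0,0,0],[0,0,-20],0.1]
    - [[0,0,0],[0,0,-20],0.1]
    - [[0,0,0],[0,0,-15],0.1]
    - [[0,0,0],[0,0,-8],0.1]
    - [[0,0,0],[0,0,0],0.1]
    - [[0,0,0],[0,0,0],0.1]

```text
t: 19.27
tcp_pos: [0.489, 0.1833, 0.206]
tool_rot: [0.966, 0.257, 0.0, 0.0]
force: [0.3, 0.4, 0.6]
finger_gap: 0.898
gripper_force: 0.0
```

```bash
python3 - <<'E'
from h import *
st(); p=snapshot("scene")[0]; cv2.imwrite("pics/c6.png",crop(p,361,203,40,35,10))
E
```

```text
t 19.27 tcp [0.489  0.1833 0.206 ] yaw 29.83 tilt [ 3.e-04  0.e+00 -1.e+00] F [0.3 0.4 0.6] M [ 0.01 -0.    0.01] gap 0.898 gf 0.0 q [ 0.14  0.44  1.72 -0.    0.98  1.19]
```

View pics/c6.png

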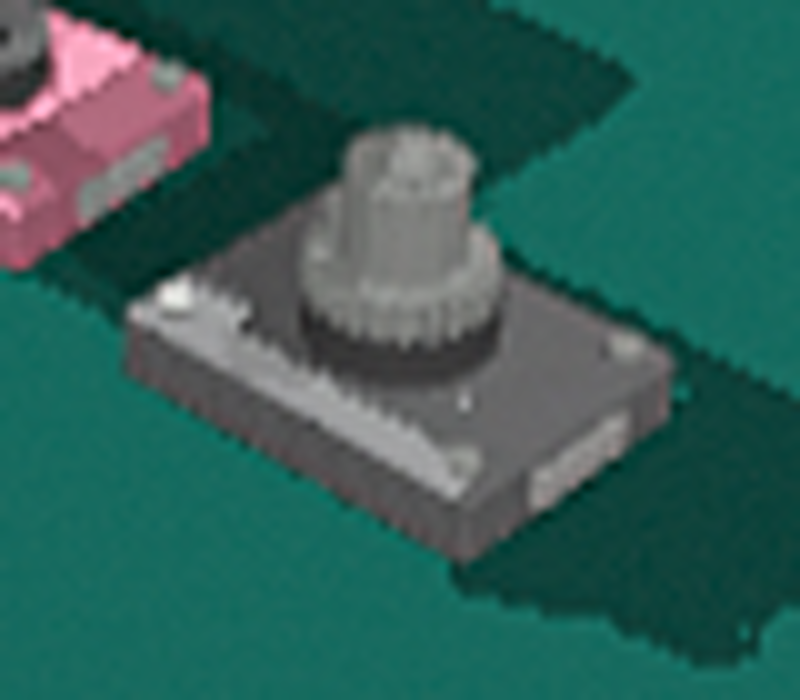

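The gear sits boss-up and flat on the collar at crop (400,270), with only about 8 mm of spindle nose showing above the boss. The gripper is clear of it. Handing in.

```bash
python3 -c "
from station import *
print(sign_off())"
```

```text
the job is handed in; nothing more can be done
None
```

The gear is seated flat on the stand's collar with its keyway on the spindle's key, the gripper is released and clear of it, and the job was handed in at about 19 s of the 72 s allowed.

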